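# Cover the bedside scent warmer and switch it on

### The arm

A 6-joint arm with a two-finger parallel gripper is mounted at the origin on the work surface. World frame = base frame: x ahead of the robot, y to its left, z up, the work surface at z = 0. Lengths are in m, angles in rad, forces in N, time in s.
With the tool pointing down it reaches from about 0.375 to 0.9 m from the base axis. Payload 3.1 kg.
Tool frame: the origin (TCP) lies between the finger pads; the fingertips stand 19 mm ahead of it and the grasp point (between the pads) is the TCP; z points along the fingers, y is the line along which they close (so a half turn about z gives the same grasp; the last joint's range is limited). The gripper opens to 87 mm and grips with 3 to 60 N. Pads are 19 mm wide; open, the fingers measure 117 mm over their backs; the gripper's body (75 mm by 190 mm) begins 51 mm behind the grasp point.
Start: joints at [1.028, 0.527, 1.433, -0, 1.181, -0.178], TCP at [0.223, 0.584, 0.242] pointing down, gripper open.
Joint ranges: [-3.08, 3.08], [-0.75, 2.2], [0.22, 2.44], [-1.43, 4.57], [0, 2.65], [-2.85, 2.85]. Speed limits (rad/s): [2.79, 2.79, 3.14, 3.14, 3.14, 3.14].

### API

Orientations are given as a unit quaternion [w, x, y, z].
In Python, from station import * gives the robot as it stands.
- The arm moves only by the shell command python3 -m pendant 'ROWS' [FORCE]. ROWS is a JSON object of lists of equal length, an entry for each row: "delta_rot": the turn, a rotation vector about the tool's x, y, z in rad, a list of three; "slide": the shift along the tool's x, y, z in mm, a list of three; "fingers": the opening, from 0 (shut) to 1 (fully open). In form: {"delta_rot": [[rx, ry, rz], ...], "slide": [[x, y, z], ...], "fingers": [fingers, ...]}. A call has exactly 8 rows; each row shifts and turns the commanded pose from where the row before left it, along the tool's axes as they then stand; what a row does not reach is not made up. A row lasts 1/8 s, in which the tool goes at most 62.5 mm and 10.7 degrees, less where a joint would pass 70% of its speed; a pose out of reach is approached as far as the arm can. A call with a gripper value outside its range is refused whole. The fingers move at their own pace and stop on an object; FORCE is the grip in N (left out, the last holds). Time passes only in rows, so rows that do not move let the fingers close, or fill a call up. It gives the time, the measured TCP pose, the force, the opening and the grip force at its end, in the units of the state.
- observe(): the state, without advancing time (a new reading comes with each control period).
- grab_frame(name): name is "scene" or "top" or "wrist"; returns the picture (420x560x3 uint8, red, green, blue); there is no depth.
- camera_model(name): a dict with "fx", "fy", "cx", "cy" (pixels), "rvec" (rotation vector, rad) and "tvec" (3), from world to camera coordinates, as OpenCV has them; the wrist camera has in their place "hand_eye" (4x4, takes a point from camera to tool coordinates, whose origin is the TCP and whose axes are the flange's). Camera axes: x right, y down, z forward; pixel columns grow to the right and rows downward; lengths in m; the calibration is good to about 2 mm. A picture is of the moment at which its call begins: read the wrist's pose just before it. camera_model takes no time and is no camera call.
- hand_in(): hands the job in; it is judged then, once.
Trained networks look in the newest picture that a camera, given by its name, has taken for a name from the list of things; names that differ only in an ending like _2 or _b are one class to them, and where a whole thing is asked for, a point or a joint stands for the part that bears it (a point fixed in the world has none). Each returns a list of dicts, best first, with "score" (0 to 1); they miss things now and then, are a little off and sometimes report something else, mostly with a low value. They report only what shows in the picture. A call takes as long as a camera call. They do not tell look-alikes from the thing itself.
- silhouettes(camera, query): "region" (420x560 bool, what is visible of it) and "at" ([column, row] in pixels, amid what is visible of it).
The state is a dict: "t": time; "qpos": joint angles; "dq": joint speeds; "joint_efforts": joint torques, N m; "ee_pos": TCP position; "orientation": TCP orientation; "force": force on the tool from outside, world axes, zero at the start; "wrist_torque": the same for the moment, N m; "width": finger opening in m; "gripper_force": force on a finger pad.
Only numpy, scipy, OpenCV 4.12 (cv2) and the standard library are available. Lean on these libraries where they do the work, as an engineer would, in place of code of your own. Each camera call takes 0.05 s, during which the arm holds its last target. There are 200 camera calls.

### The job

On the bedside scent warmer, bring the thick round stone cover from its wooden ledge onto the rim of the brass cup, so that it drops fully home over the rim and sits level. Then turn the bar knob clockwise until it clicks over to on, with the cover still seated. Do not shift or knock over the vase, tealight, remote or small coaster.

Things in the scene. Friction and masses are not known exactly. Their poses are not given: they have to be found in the camera images.
- warmer: The scent warmer, fixed (its place and yaw vary): a thin plinth carrying a brass cup, a box-shaped knob pod (80 x 70 mm, 55 mm tall) on the -y side and a wooden ledge block on the +y side. Origin at the table, on the cup's vertical axis; z up; +y points from the cup to the ledge.
- rim (a point): Centre of the cup's rim, 70 mm above the table; axes as the warmer. Rim outer diameter 60 mm, inner 52 mm; the outside stays 60 mm wide for the top 14 mm, below that the cup swells to 88 mm.
- ledge (a point): Centre of the flat top of the wooden ledge, 167 mm from the cup axis along the warmer's +y. The top is 210 mm along the warmer's x, 206 mm along y, 70 mm above the table: exactly as high as the rim. Its edge towards the cup is 64 mm from the cup axis, with an open gap between; the cover slides straight across from ledge to rim without tipping.
- cover: Loose stone disc lying on the ledge, 110 mm in diameter, 20 mm thick, about 0.4 kg, lower edge bevelled 3 mm. A round recess underneath, 70 mm wide and 5 mm deep, drops over the rim with 5 mm play all round. Origin: centre of its underside (outside the recess), z up; at rim height on the ledge, 5 mm below the rim when seated. Too wide to grip across; slides when pushed at its side.
- knob (a joint): Angle of the knob, rad: 0 off (start), growing clockwise seen from above, stop at 1.2 (on). A spring detent resists with up to about 0.12 N m until 0.6, then pulls it on to 1.2; let go earlier, it springs back to 0.
- knob_grip (a point): On the knob's axis, 118 mm from the cup axis along the warmer's -y, 76 mm above the table. The grip is an upright bar, 50 mm long along this point's x, 14 mm thick along its y, top 10 mm above this point; around it a flat disc, 54 mm wide, top 16 mm below this point. Turns with the knob; at 0 its x is the warmer's x.
- bud_vase: White bud vase, 33 mm in diameter, 60 mm tall, loose, standing on the ledge near the corner towards the cup on one side. Origin at the centre of its foot. Leave alone.
- tealight: Amber glass tealight, 33 mm in diameter, 38 mm tall, loose, standing on the ledge near the corner towards the cup, on the other side from the vase (the two swap sides at random). The gap between the two, about 135 mm, lets the cover pass only near the warmer's centre line. Origin at the centre of its foot. Leave alone.
- remote: Black remote control, 150 x 38 x 16 mm, loose on the table, long along its x. Origin at the centre of its underside. Leave alone.
- coaster: Small thin stone coaster, 90 mm in diameter, 10 mm thick, loose on the table; not the cover. Origin at the centre of its underside. Leave alone.
There are look-alikes about, which are no part of the job. What is shaped like the cover but black is not meant.

How it is judged:
On the way, in this order (a step that is already met when the one before it is completed fails the run):
1. the cover is seated over the cup's rim, level, with the knob still off (horizontal distance between cover and rim below 0.008 m and z of cover in the frame of rim between -0.008 and -0.003 m and angle between cover's own z axis and vertical below 0.03 rad and value of joint knob below 0.5 rad), for 0.2 s.
2. the knob has been turned past its detent to on (value of joint knob above 1.05 rad), for 0.2 s.
At the end, for the whole second after the job is handed in: The cover rests level (within 0.03 rad) over the cup's rim, within 8 mm of its centre and dropped 3 to 8 mm below the rim's top (fully down is 5 mm), at rest, and the knob stays on (above 1.05 rad) (horizontal distance between cover and rim below 0.008 m and z of cover in the frame of rim between -0.008 and -0.003 m and angle between cover's own z axis and vertical below 0.03 rad and linear speed of cover below 0.02 m/s and value of joint knob above 1.05 rad); the robot touches nothing.
It fails at once if the bud vase is shifted by more than 15 mm or tipped by more than 0.35 rad (distance of bud_vase from where it was at the start of the episode above 0.015 m or angle between bud_vase's own z axis and vertical above 0.35 rad).
It fails at once if the glass tealight is shifted by more than 15 mm or tipped by more than 0.35 rad (distance of tealight from where it was at the start of the episode above 0.015 m or angle between tealight's own z axis and vertical above 0.35 rad).
It fails at once if the remote control is shifted by more than 15 mm or tipped by more than 0.35 rad (distance of remote from where it was at the start of the episode above 0.015 m or angle between remote's own z axis and vertical above 0.35 rad).
It fails at once if the small coaster is shifted by more than 15 mm or tipped by more than 0.35 rad (distance of coaster from where it was at the start of the episode above 0.015 m or angle between coaster's own z axis and vertical above 0.35 rad).
It also fails if it takes over 64 s, if anything falls off the work surface, if the arm or the gripper's body presses on something with over 40 N, if the wrist force passes 120 N, or if a joint passes its speed limit or range.

## Working session

There is one attempt and no reset: what is moved stays moved. The work goes in short steps, Python scripts to look and compute and a shell command to move; the robot and the scene stay as the last step left them, time stands still between calls to the robot, and variables do not carry over. Pictures are saved under pics/ and viewed, at most 13 in all, crops included, and the job is handed in when it is done.

```bash
mkdir -p pics
cat > h.py <<'E'
from station import *
import numpy as np, cv2
from scipy.spatial.transform import Rotation as R
def ray(name,px,st=None):
    m=camera_model(name); K=np.array([[m['fx'],0,m['cx']],[0,m['fy'],m['cy']],[0,0,1.]])
    d=np.linalg.inv(K)@np.array([px[0],px[1],1.])
    if 'rvec' in m:
        Rm=R.from_rotvec(np.ravel(m['rvec'])).as_matrix(); return -Rm.T@np.ravel(m['tvec']),Rm.T@d
    T=np.array(m['hand_eye']); q=st['orientation']; Rw=R.from_quat([q[1],q[2],q[3],q[0]]).as_matrix()
    return Rw@T[:3,3]+np.array(st['ee_pos']),Rw@T[:3,:3]@d
def onz(name,px,z,st=None):
    o,d=ray(name,px,st); return o+d*(z-o[2])/d[2]
def proj(name,P):
    m=camera_model(name); P=np.atleast_2d(P)
    K=np.array([[m['fx'],0,m['cx']],[0,m['fy'],m['cy']],[0,0,1.]])
    return cv2.projectPoints(P.astype(float),np.ravel(m['rvec']).astype(float),np.ravel(m['tvec']).astype(float),K,None)[0].reshape(-1,2)
E
python3 - <<'E'
from h import *
s=observe(); print({k:np.round(v,3) for k,v in s.items()})
im={n:grab_frame(n) for n in('top','scene')}
for n in im: cv2.imwrite(f'pics/{n}0.png',im[n][:,:,::-1])
for n in im:
  print(n,camera_model(n)['fx'],ray(n,(280,210)))
  for q in('warmer','cover','knob','knob_grip','ledge','bud_vase','tealight','remote','coaster'):
    for r in silhouettes(n,q)[:3]:
        ys,xs=np.nonzero(r['region']); print(n,q,round(r['score'],2),np.round(r['at']),xs.min(),xs.max(),ys.min(),ys.max(),len(xs),im[n][r['region']].mean(0).round())
E
```

```text
{'t': np.float64(0.0), 'qpos': array([ 1.027,  0.528,  1.434, -0.   ,  1.181, -0.178]), 'dq': array([-0.   , -0.001, -0.001,  0.   , -0.001,  0.002]), 'joint_efforts': array([  0.   , -44.003, -17.659,   0.063,   0.058,  -0.   ]), 'ee_pos': array([0.223, 0.583, 0.241]), 'orientation': array([-0.   ,  0.181,  0.983, -0.001]), 'force': array([-0.691, -1.07 ,  0.262]), 'wrist_torque': array([-0.002, -0.   , -0.013]), 'gripper_force': np.float64(0.0), 'width': np.float64(0.087)}
top 448.3038644644749 (array([ 0.44424837, -0.11305941,  1.20494188]), array([ 0.12818901,  0.02517659, -0.99144695]))
top warmer 0.74 [273. 236.] 191 364 175 267 9000 [199. 142.  81.]
top warmer 0.69 [408. 199.] 394 426 186 217 835 [252. 247. 233.]
top cover 0.92 [231. 207.] 212 255 186 228 1506 [252. 246. 234.]
top cover 0.77 [285. 146.] 266 306 129 168 1278 [39. 35. 35.]
top cover 0.76 [230. 132.] 207 246 116 155 1251 [38. 34. 34.]
top knob 0.72 [345. 237.] 338 358 229 249 346 [240. 199.  95.]
top knob 0.21 [412. 202.] 394 427 184 217 912 [250. 243. 228.]
top knob_grip 0.85 [347. 240.] 338 358 229 249 347 [239
[... 625 characters left out ...]
44 220 270 2255 [222. 212. 202.]
scene cover 0.73 [401. 329.] 372 432 302 359 2709 [36. 33. 35.]
scene cover 0.61 [253. 347.] 225 283 314 376 2924 [35. 32. 34.]
scene knob 0.86 [247. 156.] 236 257 146 167 345 [208. 175. 104.]
scene knob_grip 0.94 [248. 157.] 236 258 146 167 366 [206. 173. 103.]
scene ledge 0.75 [303. 223.] 220 396 145 314 11361 [163. 124.  82.]
scene bud_vase 0.68 [268. 233.] 261 276 221 239 254 [207. 202. 191.]
scene tealight 0.78 [334. 184.] 323 337 176 196 257 [175. 144. 119.]
scene remote 0.56 [264. 112.] 241 283 97 130 569 [55. 53. 53.]
scene coaster 0.92 [171. 164.] 154 188 148 174 775 [215. 205. 195.]
scene coaster 0.53 [248. 157.] 236 257 145 167 358 [207. 173. 103.]
```

```bash
ls; python3 -c "print(1)"
```

```text
h.py
pics
1
```

Run:
```python
import cv2
a=cv2.imread('pics/top0.png')[100:350,170:440]; cv2.imwrite('pics/top0c.png',cv2.resize(a,None,fx=2.4,fy=2.4,interpolation=cv2.INTER_CUBIC))
a=cv2.imread('pics/scene0.png')[90:380,140:440]; cv2.imwrite('pics/scene0c.png',cv2.resize(a,None,fx=2,fy=2,interpolation=cv2.INTER_CUBIC))
```

```text
(no output)
```

View pics/top0c.png

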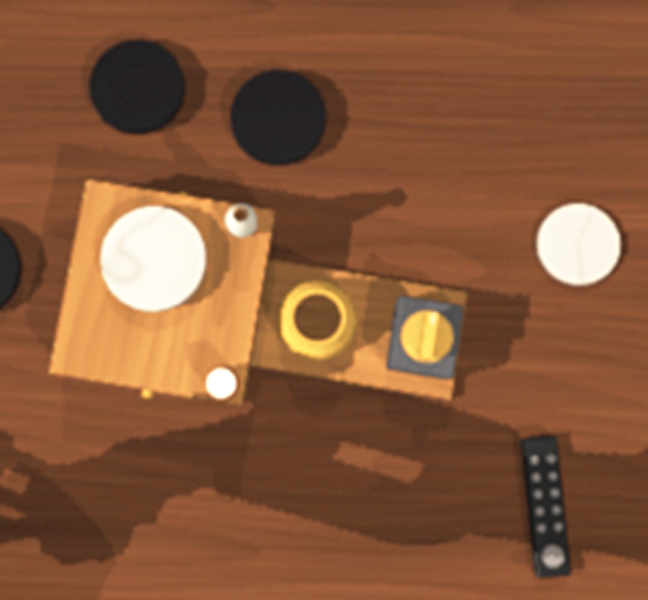

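View pics/scene0c.png

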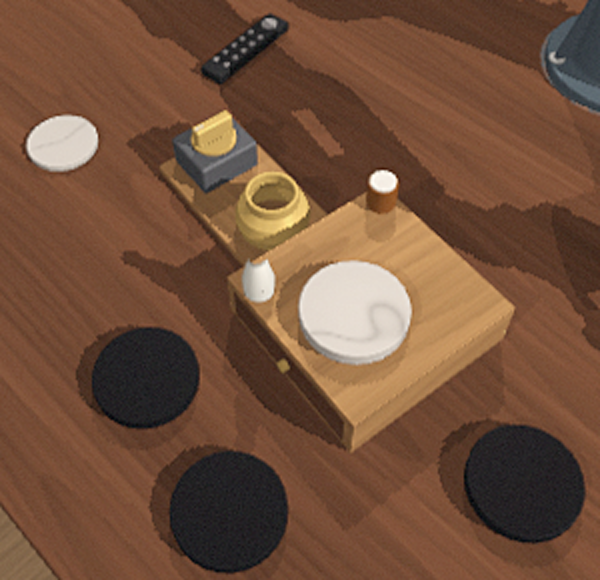

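The crops show the white cover at top-crop (153,259), the vase at (240,220), the tealight at (221,382), the cup at (317,320) and the knob bar at (430,335). The black discs are decoys, and the white disc at (578,243) is the coaster. Next I fit the poses.

```bash
cat > fit.py <<'E'
from h import *
from scipy.optimize import least_squares
c=lambda p,o,s:np.array(p)/s+o-0*0.5
T=lambda *p:c(p,(170,100),2.4); S=lambda *p:c(p,(140,90),2.)
obs=[('top',T(87,181),(105,270,70)),('top',T(273,210),(105,64,70)),('top',T(243,404),(-105,64,70)),('top',T(51,373),(-105,270,70)),
('top',T(317,318),(0,0,70)),('top',T(430,335),(0,-118,86)),
('scene',S(229,277),(105,64,70)),('scene',S(513,308),(-105,270,70)),('scene',S(347,420),(105,270,70)),('scene',S(272,189),(0,0,70)),('scene',S(213,127),(0,-118,86))]
def W(p,q):
    a=p[2]; q=np.array(q)/1000.; return np.array([p[0]+np.cos(a)*q[0]-np.sin(a)*q[1],p[1]+np.sin(a)*q[0]+np.cos(a)*q[1],q[2]])
f=lambda p:np.concatenate([proj(n,W(p,q))[0]-u for n,u,q in obs])
r=least_squares(f,[.45,-.1,-.1],loss='soft_l1')
if __name__=='__main__':
    p=r.x; print('warmer',p.round(4),np.round(f(p).reshape(-1,2),1).tolist())
    def disc(x,y,z0,h,rad):
        t=np.linspace(0,2*np.pi,60); return np.array([[x+rad*np.cos(a),y+rad*np.sin(a),z] for a in t for z in(z0,z0+h)])
    def cen(n,x,y,z0,h,rad):
        H=cv2.convexHull(proj(n,disc(x,y,z0,h,rad)).astype(np.float32)).reshape(-1,2)
        return np.array([H[:,0].min(),H[:,0].max(),H[:,1].min(),H[:,1].max()])
    for name,g,z0,h,rad,wh in(('cover',(.45,.1),.07,.02,.055,{'top':(212,256,186,229),'scene':(289,345,220,271)}),
       ('bud_vase',0,.07,.06,.0165,{'scene':(261,277,None,239)}),('tealight',0,.07,.038,.0165,{'scene':(323,338,176,197),'top':(255,270,252,266)}),
       ('coaster',0,0,.01,.045,{'top':(394,427,185,217),'scene':(154,189,148,175)})):
        def g2(xy):
            o=[]
            for n,b in wh.items():
                k=cen(n,*xy,z0,h,rad); o+=[k[i]-b[i] for i in range(4) if b[i] is not None]
            return o
        q=least_squares(g2,[.45,.0],loss='soft_l1').x; a=p[2]; d=q-p[:2]
        print(name,q.round(4),'warmer frame',np.round([np.cos(a)*d[0]+np.sin(a)*d[1],-np.sin(a)*d[0]+np.cos(a)*d[1]],4),np.round(g2(q),1))
    for n in((0,0,70),(0,-118,76),(0,167,70)): print(n,W(p,n).round(4))
E
python3 fit.py
```

```text
warmer [ 0.5355 -0.1414 -0.144 ] [[-0.5, -0.8], [0.4, 0.4], [-1.4, 0.7], [-1.4, -0.6], [-0.2, -0.2], [-0.2, 0.3], [-2.4, -1.7], [0.1, -1.6], [1.8, 1.5], [-1.1, -0.2], [-1.3, -4.3]]
cover [0.5918 0.0334] warmer frame [0.0306 0.1811] [-0.6 -0.5 -0.1  0.9 -0.7 -0.3 -1.4  0.6]
bud_vase [ 0.6319 -0.0574] warmer frame [0.0833 0.097 ] [-0.8  0.9 -0. ]
tealight [ 0.465 -0.043] warmer frame [-0.0839  0.0873] [-1.5  0.2 -2.3 -0.3 -0.5 -1.3 -0.  -0.3]
coaster [ 0.6314 -0.4296] warmer frame [ 0.1362 -0.2714] [-1.8 -0.1 -0.2  1.4 -1.4 -0.2 -1.2  0.1]
(0, 0, 70) [ 0.5355 -0.1414  0.07  ]
(0, -118, 76) [ 0.5186 -0.2582  0.076 ]
(0, 167, 70) [0.5595 0.0238 0.07  ]
```

```bash
python3 -m pendant '{"delta_rot":[[0,0,-0.11],[0,0,-0.11],[0,0,0],[0,0,0],[0,0,0],[0,0,0],[0,0,0],[0,0,0]],"slide":[[0,0,0],[0,0,0],[-30,-30,0],[-38,-36,0],[-38,-36,0],[-38,-36,0],[-38,-36,0],[-38,-36,0]],"fingers":[0.69,0.69,0.69,0.69,0.69,0.69,0.69,0.69]}' 20; python3 -m pendant '{"delta_rot":[[0,0,0],[0,0,0],[0,0,0],[0,0,0],[0,0,0],[0,0,0],[0,0,0],[0,0,0]],"slide":[[-38,-36,0],[-38,-36,0],[-38,-36,0],[-38,-36,0],[-38,-36,0],[-38,-36,0],[-30,-30,0],[0,0,0]],"fingers":[0.69,0.69,0.69,0.69,0.69,0.69,0.69,0.69]}'
cat > where.py <<'E'
from fit import *
s=observe(); p=r.x; a=p[2]; d=np.array(s['ee_pos'])-[p[0],p[1],0]; q=s['orientation']
M=R.from_quat([q[1],q[2],q[3],q[0]]).as_matrix()
print('t',round(s['t'],2),'TCP warmer mm',np.round(1000*np.array([np.cos(a)*d[0]+np.sin(a)*d[1],-np.sin(a)*d[0]+np.cos(a)*d[1],d[2]]),1),'yawY rel warmer',round(np.arctan2(M[1,1],M[0,1])-a,4),'zaxis',M[:,2].round(3),'F',np.round(s['force'],1),'w',round(s['width'],4))
E
python3 where.py
```

```text
t: 2.0
ee_pos: [0.4114, 0.343, 0.2418]
orientation: [0.0, 0.072, 0.997, 0.0]
force: [0.9, -0.2, 0.8]
width: 0.0602
gripper_force: 0.0
t: 3.0
ee_pos: [0.6323, 0.0606, 0.2414]
orientation: [0.001, 0.074, 0.997, -0.0]
force: [0.2, 0.0, 0.6]
width: 0.0601
gripper_force: 0.0
t 3.0 TCP warmer mm [ 66.8 213.8 241.4] yawY rel warmer 1.5659 zaxis [ 0.002 -0.001 -1.   ] F [0.2 0.  0.6] w 0.0601
```

Run:
```python
from fit import *
s=observe(); im=grab_frame('wrist'); cv2.imwrite('pics/w1.png',im[:,:,::-1])
p=r.x;a=p[2]
def wf(P): d=P[:2]-p[:2]; return np.round(1000*np.array([np.cos(a)*d[0]+np.sin(a)*d[1],-np.sin(a)*d[0]+np.cos(a)*d[1]]),1)
m=camera_model('wrist'); print(m['hand_eye'])
for q,z in(('cover',.09),('bud_vase',.1),('tealight',.108),('warmer',.07)):
    for x in silhouettes('wrist',q)[:2]:
        ys,xs=np.nonzero(x['region']); print(q,round(x['score'],2),x['at'],xs.min(),xs.max(),ys.min(),ys.max(),wf(onz('wrist',((xs.min()+xs.max())/2,(ys.min()+ys.max())/2),z,s)))
```

```text
[[-4.87315833e-04 -9.64838611e-01 -2.62842571e-01  7.12511803e-02]
 [ 9.99999865e-01 -4.22333459e-04 -3.03726060e-04  1.00885117e-03]
 [ 1.82039418e-04 -2.62842683e-01  9.64838686e-01 -1.44813404e-01]
 [ 0.00000000e+00  0.00000000e+00  0.00000000e+00  1.00000000e+00]]
cover 0.96 [215.1, 314.2] 167 226 271 339 [169.2 125.8]
cover 0.94 [443.8, 127.4] 391 493 77 179 [ -7.3 359.4]
bud_vase 0.97 [166.8, 228.4] 144 185 210 249 [ 83.5 104.7]
tealight 0.76 [130.0, 32.4] 100 157 3 59 [-81.4  96.3]
warmer 0.89 [184.8, 113.4] 0 347 13 243 [ -8.9 112.1]
```

View pics/w1.png

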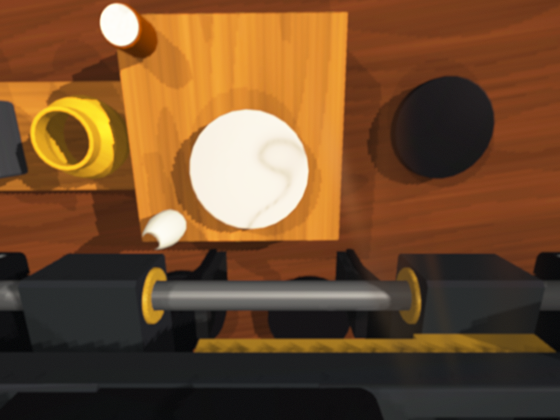

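The wrist view shows the cover spanning columns 190–309 and rows 109–229, the cup rim near (65,138), the vase at (165,229) and the tealight at (122,25). I'll check these against the fit.

Run:
```python
from fit import *
s=observe(); p=r.x;a=p[2]
def wf(P): d=P[:2]-p[:2]; return np.round(1000*np.array([np.cos(a)*d[0]+np.sin(a)*d[1],-np.sin(a)*d[0]+np.cos(a)*d[1]]),1)
for n,px,z in(('cover',(249.5,169),.09),('rim',(65,138),.07),('c(-105,270)',(347,12),.07),('c(105,270)',(339,240),.07),('c(-105,64)',(118,14),.07)): print(n,wf(onz('wrist',px,z,s)))
im=cv2.imread('pics/w1.png'); g=cv2.resize(im[60:220,0:160],None,fx=4,fy=4,interpolation=cv2.INTER_CUBIC); cv2.imwrite('pics/w1c.png',g)
```

```text
cover [ 24.4 189.3]
rim [-3.2  9.9]
c(-105,270) [-110.4  276.4]
c(105,270) [100.7 279.5]
c(-105,64) [-108.8   75.3]
```

View pics/w1c.png

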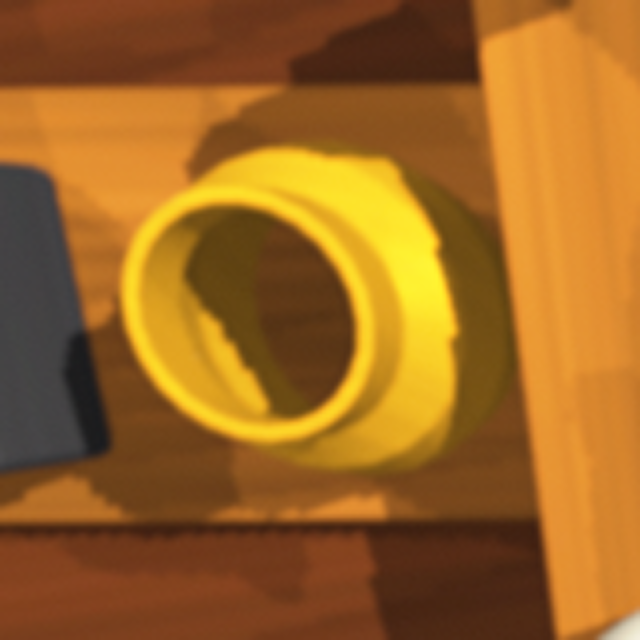

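```bash
python3 -m pendant '{"delta_rot":[[0,0,0],[0,0,0],[0,0,0],[0,0,0],[0,0,0],[0,0,0],[0,0,0],[0,0,0]],"slide":[[-20,-15,0],[-17,-14,0],[0,0,35],[0,0,35],[0,0,35],[0,0,25],[0,0,15],[0,0,0]],"fingers":[0.69,0.69,0.69,0.69,0.69,0.69,0.69,0.69]}'; python3 where.py
```

```text
t: 4.25
ee_pos: [0.6617, 0.0305, 0.0957]
orientation: [-0.001, 0.072, 0.997, 0.0]
force: [-0.7, 0.2, -0.1]
width: 0.06
gripper_force: 0.0
t 4.25 TCP warmer mm [100.2 188.2  95.7] yawY rel warmer 1.571 zaxis [-0.002  0.    -1.   ] F [-0.7  0.2 -0.1] w 0.06
```

```bash
python3 -m pendant '{"delta_rot":[[0,0,0],[0,0,0],[0,0,0],[0,0,0],[0,0,0],[0,0,0],[0,0,0],[0,0,0]],"slide":[[7,0,0],[7,0,0],[7,0,0],[7,0,0],[6,0,0],[6,0,0],[6,0,0],[0,0,0]],"fingers":[0.69,0.69,0.69,0.69,0.69,0.69,0.69,0.69]}'; python3 where.py
python3 - <<'E'
from fit import *
s=observe(); p=r.x;a=p[2]; im=grab_frame('wrist'); cv2.imwrite('pics/w2.png',im[:,:,::-1])
def wf(P): d=P[:2]-p[:2]; return np.round(1000*np.array([np.cos(a)*d[0]+np.sin(a)*d[1],-np.sin(a)*d[0]+np.cos(a)*d[1]]),1)
for x in silhouettes('wrist','cover')[:3]:
        ys,xs=np.nonzero(x['region']); print(round(x['score'],2),x['at'],xs.min(),xs.max(),ys.min(),ys.max(),im[x['region']].mean(0),wf(onz('wrist',((xs.min()+xs.max())/2,(ys.min()+ys.max())/2),.09,s)))
t=grab_frame('top');cv2.imwrite('pics/top2.png',t[:,:,::-1])
for x in silhouettes('top','cover')[:3]:
        ys,xs=np.nonzero(x['region']); print('top',round(x['score'],2),x['at'],xs.min(),xs.max(),ys.min(),ys.max())
E
```

```text
t: 5.25
ee_pos: [0.6162, 0.0365, 0.0965]
orientation: [-0.001, 0.072, 0.997, 0.0]
force: [1.5, -0.3, 1.2]
width: 0.0599
gripper_force: 1.1
t 5.25 TCP warmer mm [ 54.3 187.7  96.5] yawY rel warmer 1.57 zaxis [-0.001  0.    -1.   ] F [ 1.5 -0.3  1.2] w 0.0599
0.67 [283.0, 159.1] 166 397 40 276 [187.28141196 170.1440678  149.47480973] [ -5.4 188.9]
0.62 [531.1, 155.4] 491 559 72 226 [14.31516646 12.05992602 12.25067818] [ -9.4 302.4]
top 0.92 [151.6, 207.7] 138 163 191 229
top 0.89 [286.0, 147.7] 267 305 129 169
top 0.82 [238.9, 226.5] 230 251 210 240
```

View pics/w2.png

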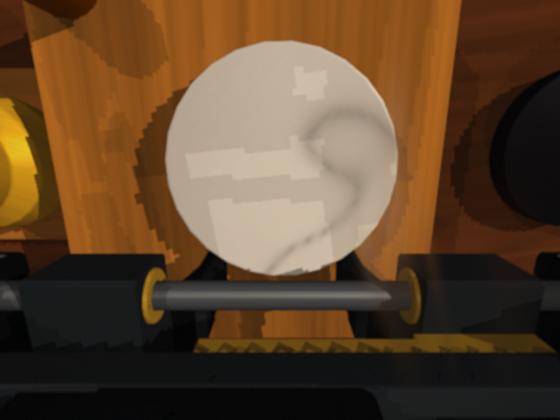

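```bash
python3 -m pendant '{"delta_rot":[[0,0,0],[0,0,0],[0,0,0],[0,0,0],[0,0,0],[0,0,0],[0,0,0],[0,0,0]],"slide":[[-12,0,0],[-20,0,0],[0,0,-40],[0,0,-50],[0,0,-55],[30,35,0],[35,35,0],[22,0,0]],"fingers":[0.69,0.69,0.69,0.69,0.69,0.69,0.69,0.69]}';  python3 -m pendant '{"delta_rot":[[0,0,0.175],[0,0,0.175],[0,0,0.175],[0,0,0.175],[0,0,0.175],[0,0,0.175],[0,0,0.175],[0,0,0.175]],"slide":[[0,0,0],[0,0,0],[0,0,0],[0,0,0],[0,0,0],[0,0,0],[0,0,0],[0,0,0]],"fingers":[0.69,0.69,0.69,0.69,0.69,0.69,0.69,0.69]}'; python3 -m pendant '{"delta_rot":[[0,0,0.17],[0,0,0],[0,0,0],[0,0,0],[0,0,0],[0,0,0],[0,0,0],[0,0,0]],"slide":[[0,0,0],[0,0,0],[0,0,0],[0,0,0],[0,0,0],[0,0,0],[0,0,0],[0,0,0]],"fingers":[0.69,0.69,0.69,0.69,0.69,0.69,0.69,0.69]}' ; python3 where.py
python3 - <<'E'
from fit import *
p=r.x;a=p[2]
def wf(P): d=P[:2]-p[:2]; return np.round(1000*np.array([np.cos(a)*d[0]+np.sin(a)*d[1],-np.sin(a)*d[0]+np.cos(a)*d[1]]),1)
I=[]
for n in('wrist','top','scene'):
    s=observe(); im=grab_frame(n); I.append(im)
    for q,z in(('cover',.09),('bud_vase',.1),('tealight',.108)):
      for x in silhouettes(n,q)[:2]:
        ys,xs=np.nonzero(x['region']); print(n,q,round(x['score'],2),x['at'],xs.min(),xs.max(),ys.min(),ys.max(),wf(onz(n,((xs.min()+xs.max())/2,(ys.min()+ys.max())/2),z,s)))
b=np.vstack([I[0][:,:,::-1],np.zeros((0,560,3),np.uint8)]); cv2.imwrite('pics/w3.png',b)
t=cv2.resize(I[1][140:290,170:390],(440,300)); u=cv2.resize(I[2][130:330,200:410],(315,300)); cv2.imwrite('pics/ts3.png',np.hstack([t,u])[:,:,::-1])
E
```

```text
t: 6.45
ee_pos: [0.5709, 0.1158, 0.2411]
orientation: [-0.001, 0.071, 0.997, 0.0]
force: [0.5, 0.4, -0.1]
width: 0.0601
gripper_force: 0.0
t: 7.45
ee_pos: [0.5725, 0.1134, 0.2409]
orientation: [-0.001, 0.7, 0.714, -0.001]
force: [0.6, -0.4, 0.1]
width: 0.0597
gripper_force: 0.0
t: 8.45
ee_pos: [0.5727, 0.1134, 0.2416]
orientation: [0.0, 0.756, 0.654, 0.0]
force: [0.2, -0.1, 0.6]
width: 0.06
gripper_force: 0.0
t 8.45 TCP warmer mm [  0.3 257.6 241.6] yawY rel warmer 0.0 zaxis [ 0. -0. -1.] F [ 0.2 -0.1  0.6] w 0.06
wrist cover 0.92 [285.0, 260.5] 227 333 221 325 [ -0.3 192.7]
wrist cover 0.9 [471.3, 201.8] 425 525 155 247 [185.6 267.3]
wrist bud_vase 0.6 [348.3, 335.4] 344 353 332 339 [ 70.8 126.8]
top cover 0.86 [226.9, 133.5] 207 247 116 155 [211.3 231.3]
top cover 0.75 [227.5, 220.0] 208 251 198 240 [  0.3 184.7]
top bud_vase 0.61 [270.8, 192.9] 265 275 188 196 [83.4 95.7]
top bud_vase 0.61 [262.7, 261.6] 256 268 253 264 [-82.8  86.1]
top tealight 0.56 [262.4, 261.4] 256 269 253 265 [-83.9  84.2]
scene cover 0.86 [251.0, 346.1] 226 283 315 375 [241.4 275.2]
scene cover 0.79 [214.9, 280.1] 186 239 252 303 [233.5 125.5]
scene bud_vase 0.62 [270.4, 231.6] 261 277 221 240 [ 93.  109.5]
```

View pics/w3.png

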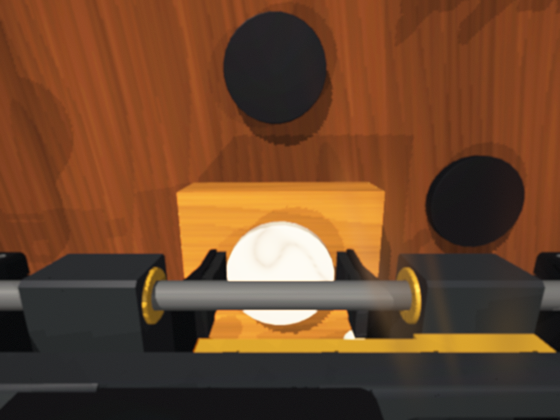

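View pics/ts3.png

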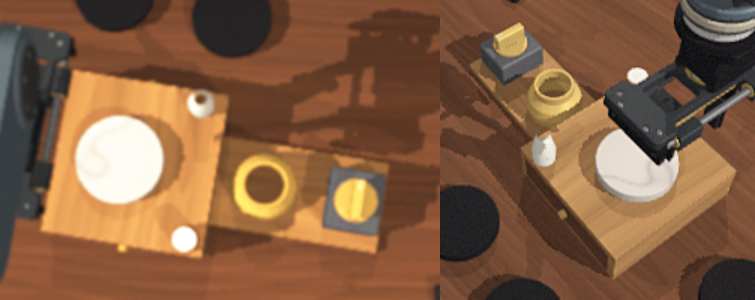

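Run:
```python
from fit import *
p=r.x;a=p[2]
def wf(d): return np.round(1000*np.array([np.cos(a)*d[0]+np.sin(a)*d[1],-np.sin(a)*d[0]+np.cos(a)*d[1]]),1)
t=np.linspace(0,2*np.pi,90)
def b(x,y,z0,h,rad):
    P=proj('top',np.array([[x+rad*np.cos(i),y+rad*np.sin(i),z] for i in t for z in(z0,z0+h)])); return np.array([P[:,0].min(),P[:,0].max(),P[:,1].min(),P[:,1].max()])
for m in((212,256,186,229),(208,252,198,241)):
    q=least_squares(lambda v:b(*v,.07,.02,.055)-m,[.57,.04]); print(wf(q.x-p[:2]),q.fun.round(2))
# rim from top image: yellow hull of cup swell (88 mm) and rim hole
im=grab_frame('top'); hsv=cv2.cvtColor(im,cv2.COLOR_RGB2HSV)
u0=proj('top',W(p,(0,0,70)))[0]; print('pred rim px',u0, 'knob',proj('top',W(p,(0,-118,86)))[0])
c=im[int(u0[1])-22:int(u0[1])+23,int(u0[0])-24:int(u0[0])+25]
cv2.imwrite('pics/cup.png',cv2.resize(c,None,fx=12,fy=12,interpolation=cv2.INTER_CUBIC)[:,:,::-1]); print(int(u0[0])-24,int(u0[1])-22)
```

```text
[ 31.9 179.9] [-0.08  0.08 -0.49  0.49]
[  0.  184.3] [-0.18  0.18 -0.53  0.52]
pred rim px [301.91210404 232.30094495] knob [348.92217937 239.88433123]
277 210
```

View pics/cup.png

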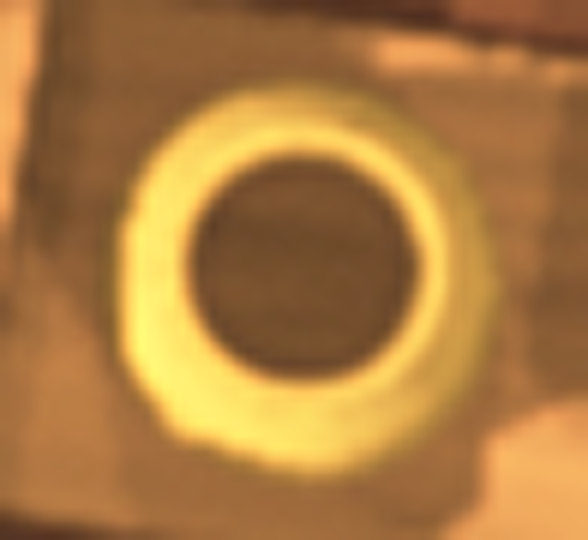

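```bash
python3 -m pendant '{"delta_rot":[[0,0,0],[0,0,0],[0,0,0],[0,0,0],[0,0,0],[0,0,0],[0,0,0],[0,0,0]],"slide":[[0,0,35],[0,0,40],[0,0,35],[0,0,25],[0,0,10],[0,0,0],[-6,0,0],[-8,0,0]],"fingers":[0.69,0.69,0.69,0.69,0.69,0.69,0.69,0.69]}';  python3 -m pendant '{"delta_rot":[[0,0,0],[0,0,0],[0,0,0],[0,0,0],[0,0,0],[0,0,0],[0,0,0],[0,0,0]],"slide":[[-9,0,0],[-12,0,0],[-12,0,0],[-12,0,0],[-12,0,0],[-12,0,0],[-12,0,0],[-8,0,0]],"fingers":[0.69,0.69,0.69,0.69,0.69,0.69,0.69,0.69]}'; python3 where.py
python3 - <<'E'
from fit import *
p=r.x;a=p[2]
def wf(P): d=P[:2]-p[:2]; return np.round(1000*np.array([np.cos(a)*d[0]+np.sin(a)*d[1],-np.sin(a)*d[0]+np.cos(a)*d[1]]),1)
for n in('top',):
    s=observe(); im=grab_frame(n); cv2.imwrite('pics/t4.png',im[:,:,::-1])
    for q,z in(('cover',.09),('bud_vase',.1),('tealight',.108)):
      for x in silhouettes(n,q)[:3]:
        ys,xs=np.nonzero(x['region']); print(n,q,round(x['score'],2),x['at'],xs.min(),xs.max(),ys.min(),ys.max(),im[x['region']].mean(0).round())
E
```

```text
t: 10.1
ee_pos: [0.5714, 0.0993, 0.0977]
orientation: [0.001, 0.756, 0.654, 0.001]
force: [-0.9, 2.1, 0.5]
width: 0.0602
gripper_force: 1.1
t: 11.1
ee_pos: [0.5577, 0.0107, 0.0965]
orientation: [-0.0, 0.756, 0.654, -0.0]
force: [0.2, 4.1, 3.4]
width: 0.06
gripper_force: 2.0
t 11.1 TCP warmer mm [1.000e-01 1.537e+02 9.650e+01] yawY rel warmer -0.0005 zaxis [-0. -0. -1.] F [0.2 4.1 3.4] w 0.06
top cover 0.89 [265.7, 227.6] 252 286 203 246 [232. 220. 201.]
top cover 0.82 [286.2, 146.9] 266 305 129 168 [43. 38. 38.]
top cover 0.75 [156.6, 210.0] 138 178 191 231 [46. 42. 42.]
top bud_vase 0.55 [271.1, 195.5] 265 276 186 197 [194. 180. 157.]
top bud_vase 0.2 [309.5, 237.7] 200 363 175 268 [180. 132.  77.]
```

```bash
python3 -m pendant '{"delta_rot":[[0,0,0],[0,0,0],[0,0,0],[0,0,0],[0,0,0],[0,0,0],[0,0,0],[0,0,0]],"slide":[[-8,0,0],[-8,0,0],[-8,0,0],[-8,0,0],[-8,0,0],[-8,0,0],[-8,0,0],[-4,0,0]],"fingers":[0.69,0.69,0.69,0.69,0.69,0.69,0.69,0.69]}';  python3 -m pendant '{"delta_rot":[[0,0,0],[0,0,0],[0,0,0],[0,0,0],[0,0,0],[0,0,0],[0,0,0],[0,0,0]],"slide":[[-4,0,0],[-4,0,0],[-4,0,0],[-4,0,0],[-4,0,0],[-4,0,0],[-3,0,0],[0,0,0]],"fingers":[0.69,0.69,0.69,0.69,0.69,0.69,0.69,0.69]}'; python3 where.py
python3 - <<'E'
from fit import *
im=grab_frame('top'); im2=grab_frame('scene'); 
for x in silhouettes('top','cover')[:1]:
        ys,xs=np.nonzero(x['region']); print(round(x['score'],2),x['at'],xs.min(),xs.max(),ys.min(),ys.max(),im[x['region']].mean(0).round())
t=cv2.resize(im[180:290,220:390],(476,308)); u=cv2.resize(im2[130:270,190:350],(320,308)); cv2.imwrite('pics/ts5.png',np.hstack([t,u])[:,:,::-1])
E
```

```text
t: 12.3
ee_pos: [0.5493, -0.0485, 0.0966]
orientation: [0.0, 0.756, 0.654, 0.0]
force: [0.4, 0.4, -0.7]
width: 0.0603
gripper_force: 0.8
t: 13.3
ee_pos: [0.5455, -0.0751, 0.0966]
orientation: [0.0, 0.756, 0.654, -0.0]
force: [-0.1, 0.2, -0.3]
width: 0.0594
gripper_force: 0.0
t 13.3 TCP warmer mm [ 0.4 67.1 96.6] yawY rel warmer -0.0002 zaxis [ 0.    -0.001 -1.   ] F [-0.1  0.2 -0.3] w 0.0594
0.81 [285.5, 144.6] 266 306 129 168 [43. 38. 38.]
```

View pics/ts5.png

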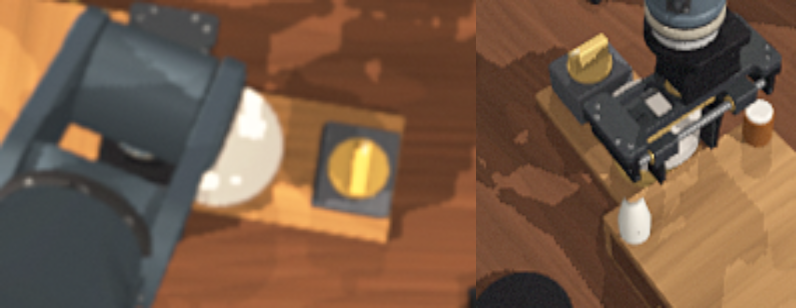

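```bash
python3 -m pendant '{"delta_rot":[[0,0,0],[0,0,0],[0,0,0],[0,0,0],[0,0,0],[0,0,0],[0,0,0],[0,0,0]],"slide":[[-2,0,0],[-2,0,0],[-1,0,0],[-1,0,0],[-1,0,0],[-1,0,0],[0,0,0],[0,0,0]],"fingers":[0.69,0.69,0.69,0.69,0.69,0.69,0.69,0.69]}'; python3 where.py
```

```text
t: 14.45
ee_pos: [0.5443, -0.0826, 0.0965]
orientation: [0.0, 0.756, 0.654, -0.0]
force: [0.3, 1.3, -0.3]
width: 0.0598
gripper_force: 0.6
t 14.45 TCP warmer mm [ 0.3 59.5 96.5] yawY rel warmer -0.0 zaxis [-0. -0. -1.] F [ 0.3  1.3 -0.3] w 0.0598
```

```bash
python3 -m pendant '{"delta_rot":[[0,0,0],[0,0,0],[0,0,0],[0,0,0],[0,0,0],[0,0,0],[0,0,0],[0,0,0]],"slide":[[6,0,0],[15,0,0],[10,0,-30],[0,0,-50],[30,0,-60],[50,0,0],[50,0,0],[20,0,0]],"fingers":[0.69,0.69,0.69,0.69,0.69,0.69,0.69,0.69]}'; python3 where.py
cat > chk.py <<'E'
from fit import *
p=r.x;a=p[2]; t=np.linspace(0,2*np.pi,90)
def wf(d): return np.round(1000*np.array([np.cos(a)*d[0]+np.sin(a)*d[1],-np.sin(a)*d[0]+np.cos(a)*d[1],d[2]]),1)
def b(n,v):
    x,y,z=v; P=proj(n,np.array([[x+.055*np.cos(i),y+.055*np.sin(i),k] for i in t for k in(z,z+.02)])); return np.array([P[:,0].min(),P[:,0].max(),P[:,1].min(),P[:,1].max()])
m={};I={}
for n in('top','scene'):
    I[n]=grab_frame(n); u=proj(n,W(p,(0,0,75)))[0]
    c=[x for x in silhouettes(n,'cover') if np.hypot(*(np.array(x['at'])-u))<25]
    if c:
        ys,xs=np.nonzero(c[0]['region']); m[n]=np.array([xs.min(),xs.max()+1,ys.min(),ys.max()+1]); print(n,m[n],c[0]['score'])
q=least_squares(lambda v:np.concatenate([b(n,v)-m[n] for n in m]),[p[0],p[1],.07]); print('cover',wf(q.x-[p[0],p[1],0]),q.fun.round(1))
tt=cv2.resize(I['top'][180:290,220:390],(476,308)); u=cv2.resize(I['scene'][130:270,190:350],(320,308)); cv2.imwrite('pics/chk.png',np.hstack([tt,u])[:,:,::-1])
E
python3 chk.py
```

```text
t: 15.45
ee_pos: [0.5696, 0.0978, 0.2327]
orientation: [0.0, 0.755, 0.656, 0.0]
force: [0.7, -0.1, 0.3]
width: 0.0601
gripper_force: 0.0
t 15.45 TCP warmer mm [ -0.5 241.7 232.7] yawY rel warmer 0.0036 zaxis [ 0.  0. -1.] F [ 0.7 -0.1  0.3] w 0.0601
top [279 324 210 254] 0.92
scene [252 301 163 206] 0.89
cover [-1.3  2.5 62.9] [ 0.1 -1.   0.5  0.5 -1.  -0.2 -0.4  0.3]
```

View pics/chk.png

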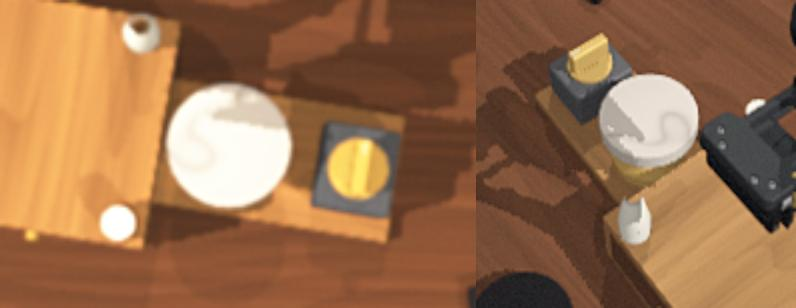

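```bash
python3 - <<'E'
from fit import *
t=np.linspace(0,2*np.pi,90)
def b(n,v):
    x,y,z=v; P=proj(n,np.array([[x+.055*np.cos(i),y+.055*np.sin(i),k] for i in t for k in(z,z+.02)])); return np.array([P[:,0].min(),P[:,0].max(),P[:,1].min(),P[:,1].max()])
m={'top':(212,256,186,229),'scene':(289,345,220,271)}
print(least_squares(lambda v:np.concatenate([b(n,v)-m[n] for n in m]),[.58,.03,.07]).x.round(4))
E
python3 -m pendant '{"delta_rot":[[0,0,0],[0,0,0],[0,0,0],[0,0,0],[0,0,0],[0,0,0],[0,0,0],[0,0,0]],"slide":[[-30,0,0],[-50,0,0],[-50,0,0],[-50,0,0],[-50,0,0],[-50,0,0],[-47,0,0],[-30,0,0]],"fingers":[0.46,0.46,0.46,0.46,0.46,0.46,0.46,0.46]}'; python3 -m pendant '{"delta_rot":[[0,0,-0.175],[0,0,-0.175],[0,0,-0.175],[0,0,-0.175],[0,0,-0.175],[0,0,-0.175],[0,0,-0.175],[0,0,-0.175]],"slide":[[0,0,0],[0,0,0],[0,0,0],[0,0,0],[0,0,0],[0,0,0],[0,0,0],[0,0,0]],"fingers":[0.46,0.46,0.46,0.46,0.46,0.46,0.46,0.46]}'; python3 -m pendant '{"delta_rot":[[0,0,-0.171],[0,0,0],[0,0,0],[0,0,0],[0,0,0],[0,0,0],[0,0,0],[0,0,0]],"slide":[[0,0,0],[0,0,0],[0,0,20],[0,0,20],[0,0,20],[0,0,10],[0,0,0],[0,0,0]],"fingers":[0.46,0.46,0.46,0.46,0.46,0.46,0.46,0.46]}' ; python3 where.py
python3 - <<'E'
from fit import *
p=r.x;a=p[2]; s=observe(); im=grab_frame('wrist'); cv2.imwrite('pics/w6.png',im[:,:,::-1])
def wf(d): return np.round(1000*np.array([np.cos(a)*d[0]+np.sin(a)*d[1],-np.sin(a)*d[0]+np.cos(a)*d[1]]),1)
for q in('knob','knob_grip'):
  for x in silhouettes('wrist',q)[:1]:
    ys,xs=np.nonzero(x['region']); print(q,x['score'],x['at'],xs.min(),xs.max(),ys.min(),ys.max(),wf((onz('wrist',x['at'],.08,s)-[*p[:2],0])))
E
```

```text
[0.5917 0.0333 0.0683]
t: 16.65
ee_pos: [0.517, -0.2628, 0.2323]
orientation: [0.0, 0.758, 0.653, -0.0]
force: [-0.3, -0.5, 0.5]
width: 0.0396
gripper_force: 0.0
t: 17.65
ee_pos: [0.5174, -0.2604, 0.2322]
orientation: [-0.001, 0.155, 0.988, -0.0]
force: [0.2, -0.5, 0.1]
width: 0.04
gripper_force: 0.0
t: 18.65
ee_pos: [0.5191, -0.2592, 0.1631]
orientation: [0.001, 0.072, 0.997, -0.0]
force: [0.8, -1.0, -0.1]
width: 0.04
gripper_force: 0.0
t 18.65 TCP warmer mm [   0.7 -118.9  163.1] yawY rel warmer 1.57 zaxis [ 0.001 -0.001 -1.   ] F [ 0.8 -1.  -0.1] w 0.04
knob 0.81 [288.8, 226.5] 253 319 192 266 [  -2.6 -112.2]
knob_grip 0.95 [289.0, 224.1] 252 319 192 266 [  -4.5 -112.1]
```

View pics/w6.png

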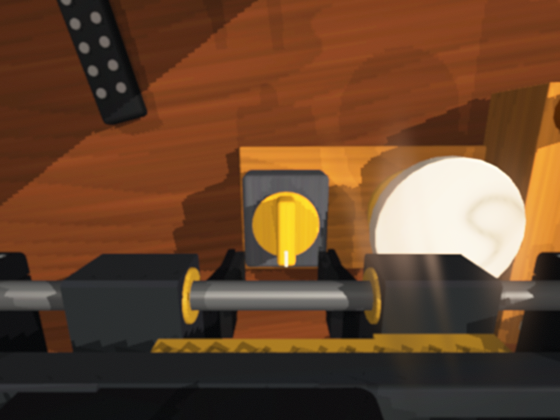

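The bar knob is centred at about (287,225), roughly 4 mm to +y of the TCP. The cover is seated on the cup, with a height fit of about 65 mm after bias correction. I'll shift 4 mm, descend and close lightly.

```bash
python3 -m pendant '{"delta_rot":[[0,0,0],[0,0,0],[0,0,0],[0,0,0],[0,0,0],[0,0,0],[0,0,0],[0,0,0]],"slide":[[0,4,0],[0,0,20],[0,0,20],[0,0,20],[0,0,12],[0,0,7],[0,0,0],[0,0,0]],"fingers":[0.46,0.46,0.46,0.46,0.46,0.46,0.46,0.46]}'; python3 where.py; python3 -m pendant '{"delta_rot":[[0,0,0],[0,0,0],[0,0,0],[0,0,0],[0,0,0],[0,0,0],[0,0,0],[0,0,0]],"slide":[[0,0,0],[0,0,0],[0,0,0],[0,0,0],[0,0,0],[0,0,0],[0,0,0],[0,0,0]],"fingers":[0.4,0.35,0.3,0.25,0.22,0.19,0.16,0.1]}' 10; python3 where.py
```

```text
t: 19.8
ee_pos: [0.5198, -0.255, 0.0841]
orientation: [0.001, 0.072, 0.997, -0.0]
force: [0.3, 0.5, 1.5]
width: 0.0402
gripper_force: 0.0
t 19.8 TCP warmer mm [   0.7 -114.6   84.1] yawY rel warmer 1.571 zaxis [ 0.001 -0.001 -1.   ] F [0.3 0.5 1.5] w 0.0402
t: 20.8
ee_pos: [0.5192, -0.2558, 0.0834]
orientation: [-0.0, 0.071, 0.997, -0.001]
force: [-2.1, -4.5, -1.0]
width: 0.014
gripper_force: 10.0
t 20.8 TCP warmer mm [   0.3 -115.5   83.4] yawY rel warmer 1.5717 zaxis [-0.    -0.002 -1.   ] F [-2.1 -4.5 -1. ] w 0.014
```

```bash
python3 -m pendant '{"delta_rot":[[0,0,0],[0,0,0.15],[0,0,0.15],[0,0,0.15],[0,0,0.15],[0,0,0.15],[0,0,0.15],[0,0,0.15]],"slide":[[0,0,0],[0,0,0],[0,0,0],[0,0,0],[0,0,0],[0,0,0],[0,0,0],[0,0,0]],"fingers":[0.195,0.195,0.195,0.195,0.195,0.195,0.195,0.195]}' 30; python3 where.py; python3 -m pendant '{"delta_rot":[[0,0,0.1],[0,0,0.05],[0,0,0],[0,0,0],[0,0,0],[0,0,0],[0,0,0],[0,0,0]],"slide":[[0,0,0],[0,0,0],[0,0,0],[0,0,0],[0,0,0],[0,0,0],[0,0,0],[0,0,0]],"fingers":[0.195,0.195,0.195,0.195,0.195,0.195,0.195,0.195]}'; python3 where.py
```

```text
t: 21.8
ee_pos: [0.5198, -0.2546, 0.0836]
orientation: [0.0, 0.564, 0.826, 0.0]
force: [-0.3, -0.8, -0.4]
width: 0.0171
gripper_force: 0.0
t 21.8 TCP warmer mm [   0.7 -114.3   83.6] yawY rel warmer 0.5154 zaxis [ 0.001  0.    -1.   ] F [-0.3 -0.8 -0.4] w 0.0171
t: 22.8
ee_pos: [0.5193, -0.2547, 0.0834]
orientation: [-0.0, 0.622, 0.783, 0.0]
force: [0.9, 0.0, -0.2]
width: 0.0171
gripper_force: 0.0
t 22.8 TCP warmer mm [   0.2 -114.4   83.4] yawY rel warmer 0.3709 zaxis [-0.  0. -1.] F [ 0.9  0.  -0.2] w 0.0171
```

```bash
python3 -m pendant '{"delta_rot":[[0,0,0],[0,0,0],[0,0,0],[0,0,0],[0,0,0],[0,0,0],[0,0,0],[0,0,0]],"slide":[[0,0,0],[0,0,0],[0,0,0],[0,0,-15],[0,0,-40],[0,0,-55],[0,0,-55],[0,0,0]],"fingers":[0.4,0.4,0.4,0.4,0.4,0.4,0.4,0.4]}'; python3 -m pendant '{"delta_rot":[[0,0,0],[0,0,0],[0,0,0],[0,0,0],[0,0,0],[0,0,0],[0,0,0],[0,0,0]],"slide":[[40,0,0],[55,0,0],[55,0,0],[55,0,0],[55,0,0],[55,0,0],[30,0,0],[0,0,0]],"fingers":[0.4,0.4,0.4,0.4,0.4,0.4,0.4,0.4]}'; python3 where.py; python3 chk.py
```

```text
t: 23.8
ee_pos: [0.522, -0.2566, 0.2548]
orientation: [0.006, 0.622, 0.783, 0.0]
force: [-0.1, -0.6, -0.0]
width: 0.035
gripper_force: 0.0
t: 24.8
ee_pos: [0.4401, 0.0831, 0.2482]
orientation: [-0.001, 0.621, 0.784, -0.0]
force: [0.3, -0.3, -0.2]
width: 0.0348
gripper_force: 0.0
t 24.8 TCP warmer mm [-126.6  208.6  248.2] yawY rel warmer 0.3749 zaxis [-0.002  0.    -1.   ] F [ 0.3 -0.3 -0.2] w 0.0348
top [280 324 210 254] 0.82
scene [251 301 163 206] 0.59
cover [-0.9  1.2 62.1] [-0.4 -0.5  0.4  0.4 -0.4 -0.7 -0.4  0.3]
```

View pics/chk.png

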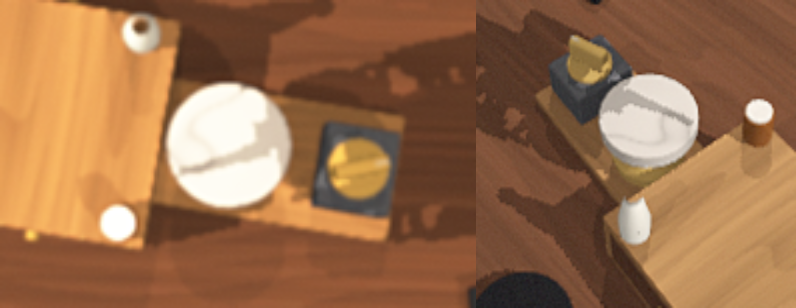

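The knob bar has turned about 70° clockwise to on. The cover is still seated and level, and the vase and tealight are where they started.

```bash
python3 -c "
from station import *
print(hand_in())"
```

```text
the job is handed in; nothing more can be done
None
```

The cover is seated over the cup's rim and the knob is clicked over to on; the last camera check showed the vase and tealight unmoved, and the job is handed in, with no verdict returned.

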